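# Fetch the stapler from the back of the storeroom shelf

### The arm

A 7-joint arm with a two-finger parallel gripper is mounted at the origin on the work surface. World frame = base frame: x ahead of the robot, y to its left, z up, the work surface at z = 0. Lengths are in m, angles in rad, forces in N, time in s.
With the tool pointing down it reaches from about 0.4 to 0.9 m from the base axis. Payload 5.6 kg.
Tool frame: the origin (TCP) lies midway between the tips of the shut fingers; the grasp point (between the pads) lies 19 mm behind it; z points along the fingers, y is the line along which they close (so a half turn about z gives the same grasp; the last joint's range is limited). The gripper opens to 92 mm and grips with 3 to 60 N. Pads are 20 mm wide; open, the fingers measure 128 mm over their backs; the gripper's body (75 mm by 189 mm) begins 69 mm behind the grasp point.
Start: joints at [-1.146, 0.468, -0.012, 1.603, 0.006, 1.071, -0.056], TCP at [0.293, 0.58, 0.194] pointing down, gripper open.
Joint ranges: [-2.53, 2.53], [-0.31, 2.02], [-1.57, 1.55], [0.28, 2.44], [-1.29, 4.43], [0.15, 1.84], [-2.92, 2.92]. Speed limits (rad/s): [2.57, 2.57, 3.14, 3.14, 3.14, 3.14, 3.14].

### API

Orientations are given as a 3x3 rotation matrix whose columns are the frame's x, y, z axes.
In Python, from station import env, effector, solver, viewer, workorder, search_frame, tip_of gives the robot as it stands. Calls block until the motion is done:
- env.reach(position, orientation): joint-space move of the TCP to a pose.
- env.movel(position, frame=None, rate=0.15): straight line of the TCP; frame=None keeps the orientation; rate is the mean speed in m/s.
- env.goto_joints(angles): joint-space move.
- effector.release() and effector.grasp(squeeze=None): open the fingers fully, or close them until they stop; squeeze is the grip in N (None keeps the last).
- env.pause(seconds).
- solver.inverse_kinematics(position, orientation): joint angles nearest the present ones, or None.
- env.sense(): the state.
- viewer.read_camera(name): name is "scene" or "top" or "wrist"; returns (picture, depth): 480x640x3 uint8, red, green, blue; 480x640 float32, m along the optical axis (not along the pixel's ray), 0 where there is no reading.
- viewer.camera_info(name): a dict with "intrinsics" (3x3 intrinsics, pixels), "eye" and "rotation" of the camera in the world; the wrist camera has in their place "T_tool_cam" (4x4, takes a point from camera to tool coordinates, whose origin is the TCP and whose axes are the flange's). Camera axes: x right, y up, looking along -z (the intrinsics and any distortion apply to the point x, -y, -z); pixel columns grow to the right and rows downward; lengths in m; the calibration is good to about 2 mm. A picture is of the moment at which its call begins: read the wrist's pose just before it. camera_info takes no time and is no camera call.
A pose or a line that the arm cannot do raises env.PlanningError and nothing moves.
- workorder.finish_job(): hands the job in; it is judged then, once.
Trained networks look in the newest picture that a camera, given by its name, has taken for a name from the list of things; names that differ only in an ending like _2 or _b are one class to them, and where a whole thing is asked for, a point or a joint stands for the part that bears it (a point fixed in the world has none). Each returns a list of dicts, best first, with "score" (0 to 1); they miss things now and then, are a little off and sometimes report something else, mostly with a low value. They report only what shows in the picture. A call takes as long as a camera call. They do not tell look-alikes from the thing itself.
- search_frame(camera, name): "at" ([x, y, z] in m, in world coordinates, good to about 4 mm: the middle of the surface that is visible of it).
- tip_of(camera, name): "at" ([x, y, z] in m, in world coordinates, good to about 4 mm: a listed point, or the origin of a listed thing).
The state is a dict: "t": time; "joint_positions": joint angles; "joint_velocities": joint speeds; "tau": joint torques, N m; "ee_pos": TCP position; "tcp_rot": TCP orientation; "wrist_force": force on the tool from outside, world axes, zero at the start; "moment": the same for the moment, N m; "gripper_width": finger opening in m; "grasp_force": force on a finger pad.
Only numpy, scipy, OpenCV 4.12 (cv2) and the standard library are available. Lean on these libraries where they do the work, as an engineer would, in place of code of your own. Each camera call takes 0.05 s, during which the arm holds its last target. There are 200 camera calls.

### The job

Get the stapler out from behind the things on the steel shelf: first move the bottle, the carton and the can from the front row over to the rubber mat and stand all three on it, then lay the stapler down lengthways in the middle of the white tray, upright on its base (either way round). Then stand the bottle, the carton and the can back on the shelf, each in the very place where it stood before and the carton square to the shelf. Keep these three upright, set everything down gently without dropping it, do not touch the stapler before the front row is cleared, and leave the tape roll and the power adapter alone.

Things in the scene. Friction and masses are not known exactly. Their poses are not given: they have to be found in the camera images.
- shelf: Fixed low blue-grey steel shelf, 200 (x) by 300 (y) mm, deck 20 mm above the bench. Origin: centre of underside; x away from robot. Lips above the deck, 5 mm thick: rear (+x) 35 mm, ends 12 mm, front open. Bottle, carton, can stand in a row along y, 50 mm before (-x) its centre, 85 mm apart, any order, places unmarked; the stapler lies along y behind them.
- mat: Flat black rubber mat fixed to the bench, 280 (x) by 130 (y) by 4 mm, plain, left or right of the shelf. Origin: centre of its underside; x along its length. The side area for the three things from the front row.
- tray: White plastic tray fixed to the bench on the other side of the shelf, 200 (x) by 120 (y) mm outside, 25 mm high, walls 4 mm, inner floor 4 mm above the bench. Origin: centre of its underside; x along its length. Where the stapler goes.
- bottle: Loose slim white plastic bottle, closed, about 0.14 kg, standing. Straight round body 44 mm in diameter up to 95 mm, then a shoulder and a thin black cap to 120 mm. Origin: centre of its underside; z up its axis.
- carton: Loose upright brown cardboard carton, closed, 60 (x) by 44 (y) by 108 (z) mm, about 0.16 kg, a paper label on its front. Its x axis points along the shelf's x to within about 0.1 rad. Origin: centre of its underside.
- can: Loose wide metal can, closed, flat top, 62 mm in diameter, 95 mm high, about 0.25 kg, a wide paper band round it. Origin: centre of its underside; z up its axis.
- stapler: Loose black desk stapler lying on its base, 145 mm long (x), base 36 mm wide (y) and 10 mm high, the arm above it a straight bar 30 mm wide from 28 to 52 mm above the underside, total height 52 mm, about 0.22 kg. Origin: centre of its underside, below the middle of its length; x along its length. Gripped across the arm at the middle.
- tape: Bystander: loose roll of brown packing tape lying flat beyond the shelf, 104 mm in diameter, 48 mm high. Origin: centre of its underside. Not to be moved.
- adapter: Bystander: loose black power adapter brick lying beyond the shelf, 62 (x) by 115 (y) by 34 (z) mm. Origin: centre of its underside. Not to be moved.
Not all that is in view belongs to the job. What is shaped like the bottle but orange is not meant.

How it is judged:
On the way, in this order (a step that is already met when the one before it is completed fails the run):
1. bottle, carton and can all stand upright on the rubber mat, released and at rest, with the stapler still where it lay (within 20 mm) (x of bottle in the frame of mat between -0.115 and 0.115 m and y of bottle in the frame of mat between -0.045 and 0.045 m and z of each of bottle, carton, can in the frame of mat below 0.012 m and angle between each of bottle, carton, can's own z axis and vertical below 0.15 rad and linear speed of each of bottle, carton, can below 0.03 m/s and contact force between the fingers and bottle below 0.1 N and x of carton in the frame of mat between -0.115 and 0.115 m and y of carton in the frame of mat between -0.045 and 0.045 m and contact force between the fingers and carton below 0.1 N and x of can in the frame of mat between -0.115 and 0.115 m and y of can in the frame of mat between -0.045 and 0.045 m and contact force between the fingers and can below 0.1 N and distance of stapler from where it was at the start of the episode below 0.02 m), for 0.2 s.
2. the stapler lies on its base in the middle of the tray, lengthways, released, while the bottle, carton and can all stand on the mat (horizontal distance between stapler and tray below 0.015 m and z of stapler in the frame of tray below 0.01 m and angle between stapler's own z axis and vertical below 0.12 rad and angle between the x axis of stapler and the x axis of tray, either way round below 0.2 rad and linear speed of each of stapler, bottle, carton, can below 0.03 m/s and contact force between the fingers and stapler below 0.1 N and x of bottle in the frame of mat between -0.115 and 0.115 m and y of bottle in the frame of mat between -0.045 and 0.045 m and z of each of bottle, carton, can in the frame of mat below 0.012 m and angle between each of bottle, carton, can's own z axis and vertical below 0.15 rad and contact force between the fingers and bottle below 0.1 N and x of carton in the frame of mat between -0.115 and 0.115 m and y of carton in the frame of mat between -0.045 and 0.045 m and contact force between the fingers and carton below 0.1 N and x of can in the frame of mat between -0.115 and 0.115 m and y of can in the frame of mat between -0.045 and 0.045 m and contact force between the fingers and can below 0.1 N), for 0.2 s.
At the end, for the whole second after the job is handed in: Stapler on its base on the tray's floor, within 15 mm of the tray's middle, lengthways within 0.2 rad; bottle, carton and can upright on the shelf within 15 mm of where each stood at the start, carton square to the shelf within 0.25 rad; all released, at rest (horizontal distance between stapler and tray below 0.015 m and z of stapler in the frame of tray below 0.01 m and angle between each of stapler, bottle, carton, can's own z axis and vertical below 0.12 rad and angle between the x axis of stapler and the x axis of tray, either way round below 0.2 rad and linear speed of each of stapler, bottle, carton, can below 0.03 m/s and contact force between the fingers and stapler below 0.1 N and distance of each of bottle, carton, can from where it was at the start of the episode below 0.015 m and contact force between the fingers and bottle below 0.1 N and contact force between the fingers and carton below 0.1 N and contact force between the fingers and can below 0.1 N and angle between the x axis of carton and the x axis of shelf, either way round below 0.25 rad); the robot touches nothing.
It fails at once if the tape roll or the power adapter is moved by more than 20 mm (distance of any of tape, adapter from where it was at the start of the episode above 0.02 m).
It fails at once if the bottle, carton or can is tipped by more than 0.5 rad (angle between any of bottle, carton, can's own z axis and vertical above 0.5 rad).
It fails at once if one of the four things is dropped (faster than 0.7 m/s, a fall of about 25 mm, with no finger touching it) ((linear speed of bottle above 0.7 m/s and contact force between the fingers and bottle below 0.05 N) or (linear speed of carton above 0.7 m/s and contact force between the fingers and carton below 0.05 N) or (linear speed of can above 0.7 m/s and contact force between the fingers and can below 0.05 N) or (linear speed of stapler above 0.7 m/s and contact force between the fingers and stapler below 0.05 N)).
It fails at once if the fingers touch the stapler while the bottle, carton or can still stands in its place (within 20 mm) (contact force between the fingers and stapler above 0.5 N and distance of stapler from where it was at the start of the episode below 0.02 m and distance of any of bottle, carton, can from where it was at the start of the episode below 0.02 m).
It also fails if it takes over 144 s, if anything falls off the work surface, if the arm or the gripper's body presses on something with over 40 N, if the wrist force passes 120 N, or if a joint passes its speed limit or range.

## Working session

There is one attempt and no reset: what is moved stays moved. The work goes in short steps, each a Python script; the robot and the scene stay as the last script left them, time stands still between calls to the robot, and variables do not carry over. Pictures are saved under pics/ and viewed, at most 14 in all, crops included, and the job is handed in when it is done.

```bash
ls; mkdir -p pics; python3 - <<'E'
from station import env, effector, solver, viewer, workorder, search_frame, tip_of
import cv2, numpy as np
np.set_printoptions(precision=4,suppress=True)
for c in ["scene","top"]:
    p,d=viewer.read_camera(c); cv2.imwrite(f"pics/{c}0.png",p[:,:,::-1]); np.save(f"{c}_d.npy",d)
    i=viewer.camera_info(c); print(c,i)
    K=np.array(i["intrinsics"]);R=np.array(i["rotation"]);e=np.array(i["eye"])
    for n in ["shelf","mat","tray","bottle","carton","can","stapler","tape","adapter"]:
        for f in (search_frame,tip_of):
            for r in f(c,n)[:3]:
                q=R.T@(np.array(r["at"])-e); u=K@np.array([q[0],-q[1],-q[2]]); 
                print(f.__name__,n,round(r["score"],2),np.array(r["at"]),(u[:2]/u[2]).round())
print(env.sense()["t"])
E
```

```text
pics
scene {'intrinsics': array([[587.6476,   0.    , 311.4254],
       [  0.    , 587.6476, 244.526 ],
       [  0.    ,   0.    ,   1.    ]]), 'eye': array([1.0239, 0.7753, 0.8071]), 'rotation': array([[-0.8564, -0.3373,  0.391 ],
       [ 0.5164, -0.5526,  0.6542],
       [-0.0046,  0.7621,  0.6474]])}
call shelf 0.78 [0.592  0.0313 0.019 ] [306. 267.]
call shelf 0.9 [ 0.5491 -0.023   0.0013] [311. 251.]
call mat 0.77 [0.4664 0.3089 0.0042] [447. 338.]
call mat 0.67 [ 0.4976 -0.0856  0.0963] [316. 191.]
call mat 0.34 [ 0.7645 -0.1951  0.0358] [180. 227.]
call mat 0.76 [0.4543 0.3042 0.0005] [450. 335.]
call tray 0.69 [ 0.4535 -0.3027  0.0015] [285. 174.]
call tray 0.16 [0.7581 0.2539 0.0469] [288. 371.]
call tray 0.82 [ 0.4436 -0.2919 -0.0004] [291. 175.]
call bottle 0.98 [ 0.4962 -0.0864  0.0953] [316. 191.]
call bottle 0.95 [ 0.3676 -0.087   0.0641] [366. 185.]
call bottle 0.74 [ 0.6454 -0.2215  0.0663] [225. 192.]
call bottle 0.89 [ 0.3744  0.0233 -0.0032] [391. 237.]
call bottle 0.89 [ 0.7262 -0.0298 -0.0027] [232. 281.]
call bottle 0.84 [ 0.6385 -0.2368 -0.0019] [228. 213.]
c
[... 1782 characters left out ...]
75.]
call carton 0.53 [ 0.446  -0.2875 -0.0006] [448. 298.]
call can 0.9 [ 0.4999 -0.014   0.1173] [322. 272.]
call can 0.26 [0.7431 0.2346 0.0503] [203. 163.]
call can 0.62 [ 0.5024 -0.0119  0.0219] [321. 274.]
call stapler 0.86 [ 0.566  -0.0063  0.0719] [317. 242.]
call stapler 0.8 [ 0.5727 -0.0055  0.0209] [317. 242.]
call tape 0.68 [0.7429 0.2341 0.0509] [203. 163.]
call tape 0.51 [ 0.5685 -0.0072  0.0723] [318. 240.]
call tape 0.88 [0.7513 0.2372 0.0009] [207. 166.]
call tape 0.71 [ 0.5478 -0.021  -0.0015] [324. 254.]
call adapter 0.72 [ 0.7535 -0.2128  0.033 ] [410. 157.]
call adapter 0.62 [ 0.761  -0.2149 -0.0064] [408. 159.]
call adapter 0.55 [ 0.449   0.307  -0.0033] [174. 303.]
1.9
```

View pics/scene0.png

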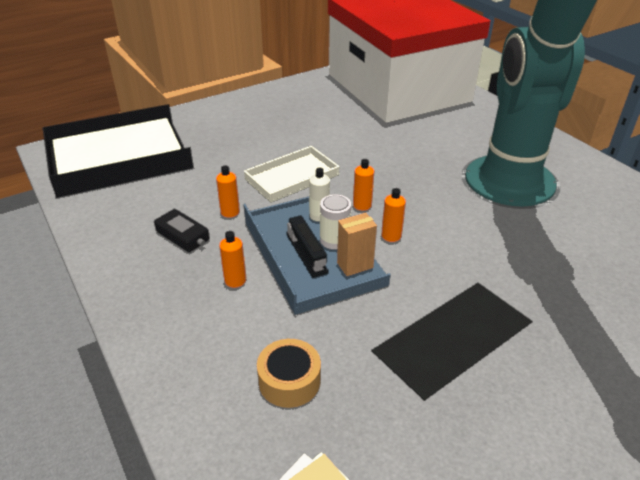

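View pics/top0.png

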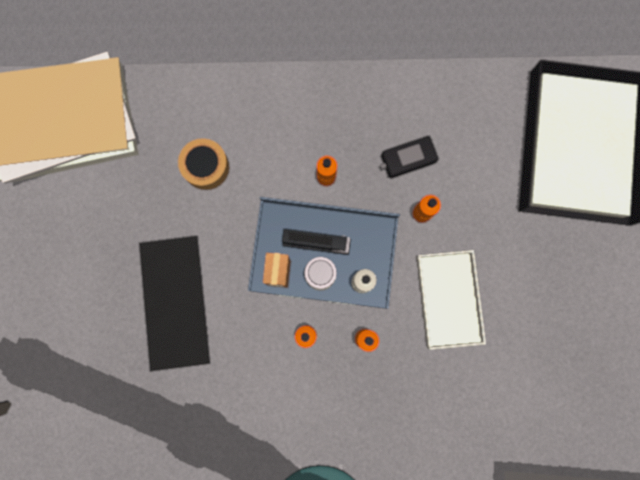

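The scene view shows the white bottle at (319,195), the can at (335,220), the carton at (357,245) and the stapler at (306,245). The mat is at (450,338) and the tray at (292,174). In the top view these are bottle (365,280), can (321,273), carton (276,269) and stapler (316,241).

**Things that could be taken for the bottle:** the orange bottles in the top view at (305,336), (368,340), (326,170) and (428,208). I choose the white one at (365,280). The black tray at (580,140) could be taken for the tray, and the adapter at (410,157) for the stapler.

```bash
cat > h.py <<'E'
from station import env, effector, solver, viewer, workorder, search_frame, tip_of
import cv2, numpy as np
np.set_printoptions(precision=4,suppress=True)
def cloud(c,p=None,d=None):
    if p is None: p,d=viewer.read_camera(c)
    i=viewer.camera_info(c); K=np.array(i["intrinsics"])
    v,u=np.mgrid[:480,:640]
    q=np.stack([(u-K[0,2])/K[0,0]*d,-(v-K[1,2])/K[1,1]*d,-d],-1)
    return p,q@np.array(i["rotation"]).T+np.array(i["eye"]),d>0
def rect(P):
    (c,s,a)=cv2.minAreaRect((P[:,:2]*1000).astype(np.float32))
    return np.array(c)/1000,np.array(s)/1000,a
E
python3 - <<'E'
from h import *
pics={}
for c in ["top","scene"]:
    p,P,ok=cloud(c); pics[c]=p
    X,Y,Z=P[...,0],P[...,1],P[...,2]
    hsv=cv2.cvtColor(p,cv2.COLOR_RGB2HSV); V=hsv[...,2]
    def sel(x,y,rx,ry,z0,z1,m=True): return P[ok&(abs(X-x)<rx)&(abs(Y-y)<ry)&(Z>z0)&(Z<z1)&m]
    print(c)
    for n,a in dict(can=(.50,-.012,.045,.043,.105,.13),carton=(.503,.078,.05,.045,.118,.14),bottlecap=(.482,-.102,.035,.035,.13,.15),
                    stapler=(.572,-.005,.035,.1,.062,.085),shelfdeck=(.55,-.02,.14,.19,.012,.06),tray=(.446,-.287,.14,.1,.015,.04)).items():
        S=sel(*a)
        if len(S)>5: print(n,len(S),"zmed",np.median(S[:,2]),"z95",np.percentile(S[:,2],95),"mean",S.mean(0),*rect(S))
    S=sel(.448,.305,.18,.11,-.01,.02,V<60); print("mat",len(S),np.median(S[:,2]),*rect(S), *(rect(S[np.all(abs(S[:,:2]-[.448,.305])<[.16,.09],1)])))
    b=sel(.55,-.02,.25,.25,-.02,.01); print("bench",np.median(b[:,2]))
a=cv2.resize(pics["top"][215:325,235:415],None,fx=4,fy=4); b=cv2.resize(pics["scene"][160:310,240:420],(720,440)[::1])
cv2.imwrite("pics/crop.png",cv2.resize(np.hstack([a[:,:,::-1],b[:,:,::-1]]),(800,244)))
E
```

```text
top
can 760 zmed 0.11477279113322125 z95 0.11796852735406645 mean [ 0.4995 -0.0116  0.1148] [ 0.4999 -0.0118] [0.0602 0.0604] 44.62316131591797
carton 705 zmed 0.12708748624001864 z95 0.13042934740180487 mean [0.5077 0.0755 0.1271] [0.5082 0.0758] [0.0443 0.0604] 82.9150161743164
bottlecap 71 zmed 0.13908200277126004 z95 0.1416281967976497 mean [ 0.4827 -0.0988  0.1388] [ 0.4831 -0.0988] [0.0156 0.0173] 89.72471618652344
stapler 959 zmed 0.07104298647516472 z95 0.07487445019072943 mean [ 0.572  -0.0008  0.071 ] [ 0.5725 -0.0003] [0.1347 0.0337] 81.20903778076172
shelfdeck 10373 zmed 0.01956698640535648 z95 0.04768236642262468 mean [ 0.5564 -0.0269  0.0221] [ 0.5484 -0.0193] [0.3008 0.2016] 81.59758758544922
tray 739 zmed 0.02267330807436352 z95 0.02669957369607843 mean [ 0.4444 -0.2912  0.0223] [ 0.4452 -0.2895] [0.2003 0.1221] 3.928121328353882
mat 7357 0.0031893218581917626 [0.4505 0.3067] [0.2749 0.1264] 6.097788333892822 [0.4505 0.3067] [0.2749 0.1264] 6.097788333892822
bench -0.0007881862242811177
scene
can 551 zmed 0.11525306666892288 z95 0.11795812517252607 mean [ 0.5033 -0.00
[... 231 characters left out ...]
81211713 z95 0.14161192674363202 mean [ 0.4845 -0.0941  0.1374] [ 0.4843 -0.0946] [0.0188 0.0167] 86.0684814453125
stapler 827 zmed 0.07157041935852082 z95 0.07467972545279641 mean [0.5734 0.0141 0.0712] [0.5673 0.0149] [0.0599 0.1598] 0.2991604506969452
shelfdeck 7623 zmed 0.021361576512947678 z95 0.0544689788293994 mean [0.5755 0.0106 0.0271] [ 0.5532 -0.0301] [0.3414 0.2043] 84.61550903320312
tray 740 zmed 0.021431558270737394 z95 0.026339983548932078 mean [ 0.4512 -0.2879  0.0212] [ 0.4452 -0.2846] [0.2054 0.1315] 4.034799575805664
mat 8494 0.003986359006001361 [0.4522 0.3097] [0.2805 0.1293] 6.177643775939941 [0.4522 0.3097] [0.2805 0.1293] 6.177643775939941
bench -5.199970065761228e-06
```

View pics/crop.png

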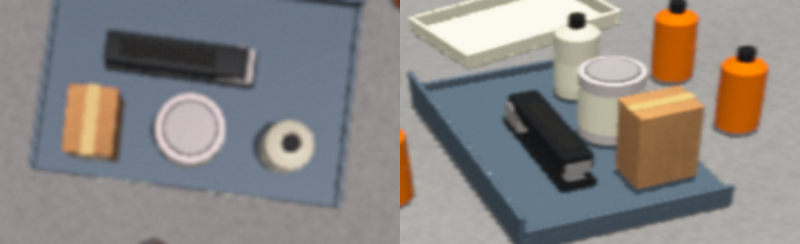

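The close crop confirms the choice: white bottle with black cap at (288,147), can at (190,130), carton at (92,122) and stapler at (180,58) in the left half. The orange ones stand outside the shelf. Heights from the two views agree: tops at 0.139 (bottle), 0.115 (can), 0.127 (carton) and 0.071 (stapler). I'll grip along shelf x, above the stapler's top.

```bash
cat >> h.py <<'E'
SH=np.radians(-8.4); MAT=np.radians(6.1); TR=np.radians(3.9)
def down(a,):  # tool y (closing line) at world angle a, tool z down
    y=np.array([np.cos(a),np.sin(a),0]); z=np.array([0,0,-1.]); return np.column_stack([np.cross(y,z),y,z])
RS=down(SH); RM=down(MAT-np.pi/2); RT=down(TR-np.pi/2)
ZS=.081; ZM=ZS-.02+.004; UP=.08
PL=dict(carton=np.array([.509,.077]),can=np.array([.5,-.0105]),bottle=np.array([.484,-.097]))
mc=np.array([.451,.307]); mx=np.array([np.cos(MAT),np.sin(MAT)])
ML=dict(carton=mc+.085*mx,can=mc,bottle=mc-.085*mx)
def P3(xy,z): return np.array([xy[0],xy[1],z])
def pick(xy,z,R,sq=25,up=UP):
    env.movel(P3(xy,z+up),R,.3); env.movel(P3(xy,z),rate=.12)
    effector.grasp(sq); s=env.sense(); print("width",s["gripper_width"],s["grasp_force"])
    env.movel(P3(xy,z+up),rate=.12)
def place(xy,z,R,up=UP):
    env.movel(P3(xy,z+up),R,.25); env.movel(P3(xy,z+.015),rate=.1); env.movel(P3(xy,z+.001),rate=.03)
    env.pause(.1); effector.release(); env.pause(.1); env.movel(P3(xy,z+up),rate=.12)
    print("placed",env.sense()["t"],env.sense()["ee_pos"])
E
python3 - <<'E'
from h import *
n="carton"
for r in [RS,down(SH+np.pi)]:
    print(solver.inverse_kinematics(P3(PL[n],.22),r))
for r in [RM,down(MAT+np.pi/2)]: print(solver.inverse_kinematics(P3(ML[n],.16),r))
for r in [RT,down(TR+np.pi/2)]: print(solver.inverse_kinematics(P3([.445,-.287],.16),r))
E
```

```text
[-0.6437  0.2142  0.4971  1.929  -0.1188  1.0267 -0.2411]
[-0.2058  0.2121 -0.0107  1.9022  0.0026  1.0272  2.7773]
[-1.0224  0.4983  0.591   1.7377 -0.3212  1.0036 -1.7772]
[-0.5675  0.4554 -0.0259  1.7057  0.0137  0.9806  1.0789]
[-0.194   0.3959  0.8819  1.9724 -0.3763  0.9443 -0.627 ]
[-0.1997  0.3984  0.8899  1.9727 -0.3809  0.9456  2.5191]
```

```bash
python3 - <<'E'
from h import *
env.reach(P3(PL["carton"],.22),RS)
pick(PL["carton"],ZS,RS); place(ML["carton"],ZM,RM)
env.movel(P3(ML["carton"],.22),rate=.2)
p,P,ok=cloud("scene"); cv2.imwrite("pics/s1.png",p[:,:,::-1])
E
```

```text
width 0.06005043573742676 24.84043300151825
placed 11.05 [0.5349 0.316  0.1444]
```

View pics/s1.png

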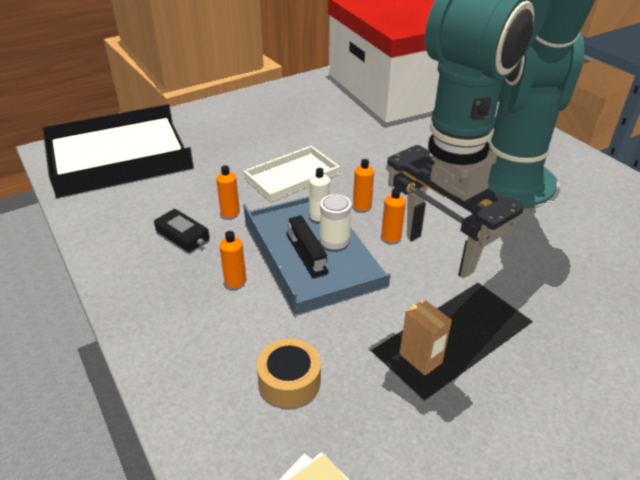

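The carton now stands on the mat at pixel (425,338), and everything else is undisturbed. The can and the bottle go next.

```bash
python3 - <<'E'
from h import *
for n in ["can","bottle"]:
    pick(PL[n],ZS,RS); place(ML[n],ZM,RM)
# look at stapler with wrist camera, from above shelf
env.movel(P3([.5,.0],.30),RS,.3)
s=env.sense(); p,d=viewer.read_camera("wrist"); i=viewer.camera_info("wrist")
cv2.imwrite("pics/w1.png",p[:,:,::-1])
K=np.array(i["intrinsics"]); T=np.array(i["T_tool_cam"]); print({k:v for k,v in i.items() if k not in("intrinsics","T_tool_cam")})
v,u=np.mgrid[:480,:640]
q=np.stack([(u-K[0,2])/K[0,0]*d,-(v-K[1,2])/K[1,1]*d,-d],-1)
P=(q@T[:3,:3].T+T[:3,3])@np.array(s["tcp_rot"]).T+np.array(s["ee_pos"])
p2,P2,ok2=cloud("top"); cv2.imwrite("pics/t1.png",p2[:,:,::-1])
for nm,pp,Q,ok in [("wrist",p,P,d>0),("top",p2,P2,ok2)]:
    reg=ok&(abs(Q[...,0]-.572)<.05)&(abs(Q[...,1])<.1)
    for z0 in (.026,.045,.062):
        S=Q[reg&(Q[...,2]>z0)&(Q[...,2]<.09)&(abs((Q[...,0]-.572)-.15*Q[...,1])<.035)]
        if len(S)>5: print(nm,z0,len(S),np.median(S[:,2]),*rect(S))
for c in("wrist","top"):
    for f in(search_frame,tip_of):
        for r in f(c,"stapler")[:2]: print(c,r)
print(env.sense()["t"])
E
```

```text
width 0.06102689446573721 25.001142024993896
placed 20.275 [0.4505 0.3069 0.1445]
width 0.04273407236366439 25.00063864259573
placed 29.875 [0.366  0.2977 0.1446]
{}
wrist 0.026 4916 0.07146854146274338 [ 0.5705 -0.0051] [0.1434 0.0352] 81.44792938232422
wrist 0.045 4227 0.07168535730978995 [ 0.5712 -0.0036] [0.1395 0.0343] 81.47843933105469
wrist 0.062 3983 0.07176196615488095 [ 0.5711 -0.0009] [0.1344 0.0336] 82.25918579101562
wrist {'at': [0.5687, 0.0047, 0.0726], 'score': 0.85}
wrist {'at': [0.5715, -0.0025, 0.0208], 'score': 0.69}
top {'at': [0.4482, 0.3086, -0.0019], 'score': 0.58}
31.9667
```

View pics/w1.png

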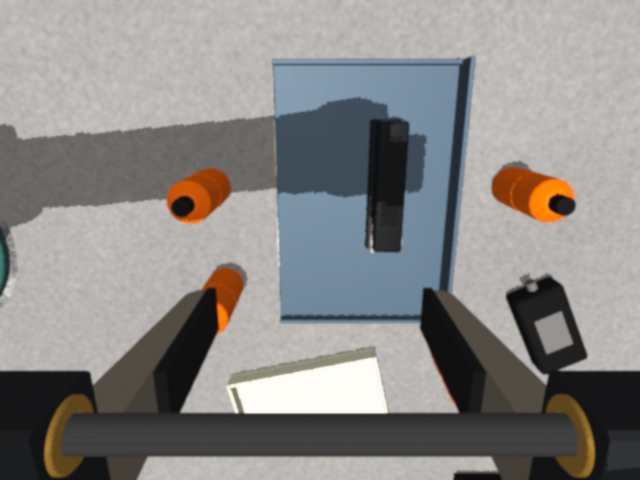

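View pics/t1.png

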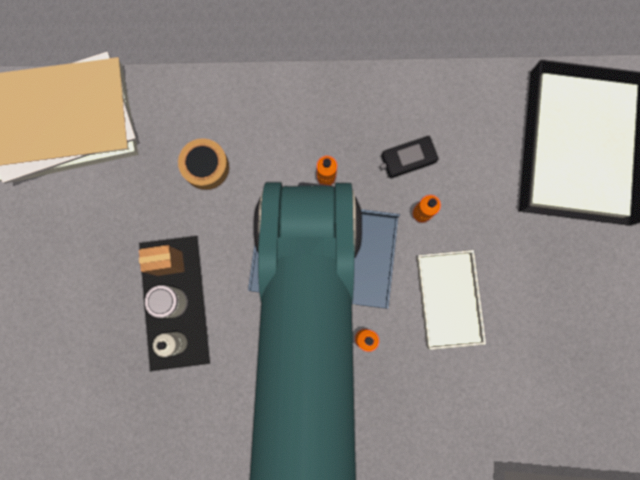

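The wrist picture shows the stapler alone on the shelf at (387,185). The top picture shows the carton, can and bottle upright on the mat at (155,258), (162,302) and (165,345). I'll check the three on the mat by depth, then move the stapler.

```bash
cat >> h.py <<'E'
def mats():
    p,P,ok=cloud("scene")
    for n,z in dict(carton=.106,can=.092,bottle=.117).items():
        S=P[ok&(np.linalg.norm(P[...,:2]-ML[n],axis=-1)<.045)&(P[...,2]>z-.004)&(P[...,2]<z+.02)]
        if len(S)<6: print(n,"?"); continue
        c=rect(S)[0]-mc; print(n,len(S),"z",np.median(S[:,2]),"matframe",c@mx,c@[-mx[1],mx[0]])
E
python3 - <<'E'
from h import *
mats()
st=np.array([.571,-.0045]); tr=np.array([.445,-.2875])
pick(st,.048,RS,30,.11)
place(tr,.032,RT,.11)
env.movel(P3(tr+[.0,.22],.25),RS,.3)
p,P,ok=cloud("top"); cv2.imwrite("pics/t2.png",p[150:370,350:570,::-1].repeat(2,0).repeat(2,1))
X,Y,Z=P[...,0],P[...,1],P[...,2]
m=ok&(abs(X-tr[0])<.09)&(abs(Y-tr[1])<.05)&(p.max(-1)<90)
for z0 in(.008,.04): S=P[m&(Z>z0)]; print(len(S),np.median(S[:,2]),*rect(S))
S=P[ok&(abs(X-tr[0])<.13)&(abs(Y-tr[1])<.09)&(Z>.015)&(Z<.035)&(p.min(-1)>120)]; print("tray",*rect(S))
p,P,ok=cloud("scene"); cv2.imwrite("pics/s2.png",p[:,:,::-1])
print(env.sense()["t"])
E
```

```text
carton 940 z 0.11169480637459855 matframe 0.08477869050398738 0.00347804924990227
can 913 z 0.09934515286139245 matframe 0.0008428627528007959 0.0034923415945867105
bottle 102 z 0.12235478100320701 matframe -0.08560753356869656 0.003716037408834276
width 0.029251788905502618 29.991960525512695
placed 41.3083 [ 0.4446 -0.2871  0.1414]
1158 0.05373330262211773 [ 0.4458 -0.2843] [0.137  0.0299] 3.5234262943267822
874 0.05478300363872535 [ 0.4488 -0.2853] [0.1296 0.0275] 3.5234265327453613
tray [ 0.4449 -0.2893] [0.2    0.1212] 4.307491302490234
42.9167
```

View pics/t2.png

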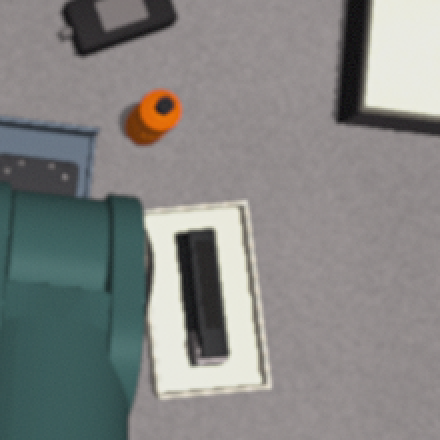

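View pics/s2.png

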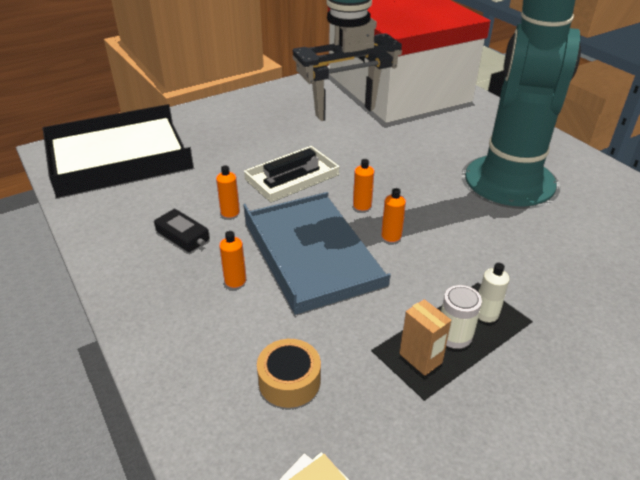

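The stapler lies lengthways in the tray, at crop pixel (205,297) and scene (290,166), within about 5 mm of the middle. The three stand on the mat. Next I put them back.

```bash
python3 - <<'E'
from h import *
for n in ["bottle","can","carton"]:
    pick(ML[n],ZM,RM); place(PL[n],ZS,RS)
env.movel(P3([.45,.35],.3),RM,.3)
for c in("top","scene"):
    p,P,ok=cloud(c); cv2.imwrite(f"pics/{c}3.png",p[:,:,::-1]); X,Y,Z=P[...,0],P[...,1],P[...,2]
    for n,a in dict(can=(.50,-.012,.045,.043,.105,.13),carton=(.503,.078,.05,.045,.118,.14),bottlecap=(.482,-.102,.035,.035,.13,.15)).items():
        S=P[ok&(abs(X-a[0])<a[2])&(abs(Y-a[1])<a[3])&(Z>a[4])&(Z<a[5])]
        if len(S)>5: print(c,n,len(S),np.median(S[:,2]),*rect(S))
print(env.sense()["t"])
E
```

```text
width 0.04279826998025727 24.998717380294693
placed 52.6333 [ 0.4835 -0.0968  0.1605]
width 0.061160160050998266 25.000460743904114
placed 61.4583 [ 0.4995 -0.0104  0.1605]
width 0.05986967928895511 24.87685203552246
placed 69.8417 [0.5085 0.077  0.1605]
top can 763 0.11469388499263311 [ 0.4998 -0.0117] [0.0602 0.0601] 43.53281021118164
top carton 703 0.1271816792303364 [0.5086 0.0759] [0.0441 0.0606] 82.48869323730469
top bottlecap 69 0.13878479301966462 [ 0.4834 -0.0987] [0.0155 0.0172] 85.46540832519531
scene can 558 0.11521938358018863 [ 0.5008 -0.0079] [0.0632 0.0597] 57.32453155517578
scene carton 618 0.12761761027063973 [0.509  0.0786] [0.0485 0.0632] 82.48175811767578
scene bottlecap 67 0.1383041303995084 [ 0.4841 -0.0954] [0.0188 0.0174] 26.98454475402832
71.6417
```

View pics/scene3.png

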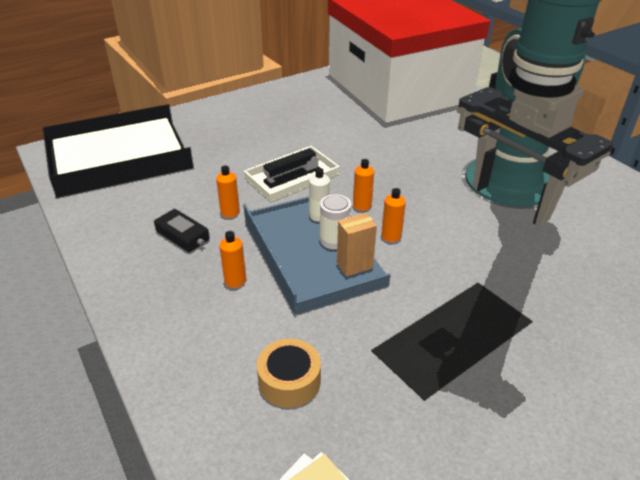

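The picture shows the bottle (319,195), can (335,220) and carton (357,245) back in their places, within about 1 mm of the first measurement. The stapler is in the tray at (290,166), and the arm is clear of everything.

```bash
python3 -c "
from h import *
print(workorder.finish_job())"
```

```text
the job is handed in; nothing more can be done
None
```

The job is handed in at about 72 s of the 144 s: the stapler lies lengthways in the tray within about 5 mm of its middle, the bottle, carton and can are back on the shelf within about 1 mm of where they stood, and the tape roll and adapter were left alone; no verdict came back.

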